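# Roll the chromatography column into its V-block rest and lock it

### The arm

A 6-joint arm with a two-finger parallel gripper is mounted at the origin on a cart in front of the work surface, level with it; the furniture and walls round the work are solid. World frame = base frame: x ahead of the robot, y to its left, z up, the work surface at z = 0. Lengths are in m, angles in rad, forces in N, time in s.
With the tool pointing down it reaches from about 0.35 to 0.975 m from the base axis. Payload 4.9 kg.
Tool frame: the origin (TCP) lies at the very end of the fingers, on their centre line; the grasp point (between the pads) lies 19 mm behind it (grasp_offset is the z of the grasp point in the tool frame, in m); z points along the fingers, y is the line along which they close (so a half turn about z gives the same grasp; the last joint's range is limited). The gripper opens to 85 mm and grips with 20 to 120 N. Pads are 22 mm wide; open, the fingers measure 114 mm over their backs; the gripper's body (76 mm by 85 mm) begins 54 mm behind the grasp point. The pads swing forward as they close: fully open they stand 13 mm farther back than shut.
Start: joints at [-1.426, 0.053, 1.613, -0, 1.476, -0.119], TCP at [0.163, -0.603, 0.231] pointing down, gripper open.
Joint ranges: [-3.01, 3.01], [-1.01, 2.22], [0.06, 2.58], [-1.02, 4.17], [0.09, 2.62], [-3.14, 3.14]. Speed limits (rad/s): [2.57, 2.57, 3.14, 3.14, 3.14, 3.14].

### API

Orientations are given as a rotation vector (axis times angle).
In Python, from bench import * gives the robot as it stands. Calls block until the motion is done:
- move_pose(position, orientation): joint-space move of the TCP to a pose.
- line_to(position, speed=0.15, attitude=None, contact_N=None): straight line of the TCP; attitude=None keeps the orientation; speed is the mean speed in m/s. With contact_N (N) it stops when the force on the tool has changed by that much, and returns True; else False.
- move_j(angles): joint-space move.
- gripper_to(opening): opening from 0.0 (shut) to 1.0 (fully open); the grip force is fixed at half the most; returns when the fingers have stopped.
- hold(seconds).
- inverse_kinematics(position, orientation): joint angles nearest the present ones, or None.
- sense(): the state.
- read_camera(name): name is "scene" or "top" or "wrist"; returns a dict with "frame" (420x560x3 uint8, red, green, blue), "camera_matrix" (3x3 intrinsics, pixels), "k1" (the pictures are not rectified: a ray, as slopes to the right and down, at radius r is drawn at 1 + k1 r^2 times it, then the intrinsics apply), "R" (3x3) and "t" (3): a world point X has camera coordinates R X + t. Camera axes: x right, y down, z forward; pixel columns grow to the right and rows downward; lengths in m; the calibration is good to about 2 mm. A picture is of the moment at which its call begins. There is no depth.
A pose or a line that the arm cannot do raises PlanningError and nothing moves.
- close_job(): hands the job in; it is judged then, once.
The state is a dict: "t": time; "qpos": joint angles; "dq": joint speeds; "tau": joint torques, N m; "tcp_pos": TCP position; "tool_rot": TCP orientation; "ft_force": force on the tool from outside, world axes, zero at the start; "torque": the same for the moment, N m; "width": opening from 0.0 (shut) to 1.0 (fully open); "gripper_force": force on a finger pad.
Only numpy, scipy, OpenCV 4.12 (cv2) and the standard library are available. Lean on these libraries where they do the work, as an engineer would, in place of code of your own. Each camera call takes 0.05 s, during which the arm holds its last target. There are 200 camera calls.

### The job

Set up the steel chromatography column for service in its bench rest, using only gentle pushes of the fingertips or the outside of the fingers: never grip or lift anything. Roll the column by its side up the ramp until it drops into the V, push its free end so that it sits against the rubber end stop, then push the red knob round to swing the keeper fully across the column. Leave the spanner, bottle, tube rack and timer as they stand.

Things in the scene. Friction and masses are not known exactly. Their poses are not given: they have to be found in the camera images.
- column: Loose polished steel tube (friction 0.3), 38 mm thick, 140 mm long, paper sleeve, blue ring; each end has a dark 31 mm collar 10 mm long and a white 13 mm plug 5 mm long; 170 mm in all, 0.5-0.8 kg. Origin at its centre; y runs along it (x, z turn as it rolls). Starts on the worktop (centre 19 mm up), 140-210 mm on the -x side of the rest, parallel to the V within 0.12 rad. Rolls almost freely.
- column_rest: Fixed grey V-block, dark V, blue rail. Origin on the worktop under the V's bottom line. Column rolls in along +x; V along y, from y=-99 to 85 mm. Section along x: ramp from the worktop at -85 mm to a rounded crest 11 mm high at -16 mm; 120-degree V, bottom 3 mm high at x=0; back rail 36 mm high from 21.5 to 36.5 mm. A column pushed on to the rail (its centre at x=2.5) settles back when let go.
- seat (a point): Where the centre of the seated column must come to lie: on the V's middle line, 25 mm above the worktop, column against the stop. Fixed to the rest, same axes; 85 mm from the stop's face. A column stuck on the crest has its centre 30 mm up. The free (+y) end of the column is at y=+85 mm from here when home; at the start the column is shifted 25-50 mm to +y.
- stop (a point): Centre of the face of the black rubber end stop (18 mm disc), 25 mm above the worktop, facing the rest's +y. It sits on a blue end plate 44 mm high, 12 mm thick, x from -32 to +21 mm, at the -y end of the rest.
- keeper (a joint): Flat steel bar, 12 mm wide, swinging level on a pin on the back rail, at x=29, y=0 mm of the rest. 0: open, along the rail, pointing to the rest's +y. Grows anticlockwise from above to its end stop 1.571, pointing to -x across the column. Stays where left; about 1 N at the knob moves it. Underside 47.5 mm up: clears a seated column by 3.5 mm, not one on the crest. Starts at 0 to 0.25.
- keeper_knob (a point): Middle of the upright red knob on the keeper, 48 mm from the pin: 12 mm in diameter, 24 mm tall, from 54 to 78 mm above the worktop.
- spanner: Loose bystander: a 160 mm spanner lying on the worktop to the left of the rest.
- bottle_tris: Loose bystander: an amber bottle with a red cap, 52 mm across, 115 mm tall, standing far left; origin under its centre.
- green_rack: Loose bystander: a green tube rack, 77 x 111 x 48 mm, to the right of the column; origin under its centre.
- timer: Loose bystander: a white timer, 62 x 68 x 21 mm, lying beyond the rest; origin under its centre.

How it is judged:
By the outcome, as a careful person would: the job done as asked, in the order asked, and still so for the second after the job is handed in, with the robot touching nothing.
It also fails if it takes over 64 s, if anything falls off the work surface, if the arm or the gripper's body presses on something with over 40 N, if the wrist force passes 120 N, or if a joint passes its speed limit or range.

## Working session

There is one attempt and no reset: what is moved stays moved. The work goes in short steps, each a Python script; the robot and the scene stay as the last script left them, time stands still between calls to the robot, and variables do not carry over. Pictures are saved under pics/ and viewed, at most 10 in all, crops included, and the job is handed in when it is done.

```bash
mkdir -p pics; python3 - <<'E'
from bench import *
import cv2,numpy as np,pickle
for n in("scene","top"):
    c=read_camera(n); pickle.dump(c,open(n+'0.pkl','wb'))
    cv2.imwrite(f'pics/{n}0.png',cv2.resize(c['frame'][:,:,::-1],(800,600),interpolation=cv2.INTER_CUBIC))
    print(n,c['camera_matrix'],c['k1'],c['R'],c['t'])
print(sense())
E
```

```text
scene [[498.47702972   0.         285.20424912]
 [  0.         498.47702972 203.1490194 ]
 [  0.           0.           1.        ]] 0.036429490397794 [[ 0.46899856  0.88317879  0.00596349]
 [ 0.6676515  -0.35010976 -0.6570119 ]
 [-0.5781711   0.31211917 -0.75385662]] [-0.30050062 -0.40311305  1.95829025]
top [[431.84598875   0.         278.47043223]
 [  0.         431.84598875 204.29024769]
 [  0.           0.           1.        ]] -0.05836258125642247 [[ 0.02932006 -0.99918629 -0.02769639]
 [-0.99684337 -0.02718362 -0.07459453]
 [ 0.07378094  0.02979608 -0.99682926]] [0.00649408 0.65877381 1.10584497]
{'t': 0.1, 'qpos': array([-1.42600008e+00,  5.33135192e-02,  1.61414226e+00, -3.58955852e-05,
        1.47604364e+00, -1.18997622e-01]), 'dq': array([ 0.00067243, -0.00055851, -0.00262036,  0.00013637, -0.00175566,
       -0.00154808]), 'tau': array([ 4.05279234e-04, -3.94906211e+01, -3.71361279e+01, -9.72126418e-05,
        3.89600420e-03, -2.27763587e-05]), 'tcp_pos': array([ 0.16287486, -0.60281322,  0.23018054]), 'tool_rot': array([-3.11241512e+00, -4.12920703e-01,  9.46986215e-05]), 'ft_force': array([ 0.21784614, -0.1806568 , -0.55210686]), 'torque': array([-0.02685055,  0.00482731, -0.056191  ]), 'gripper_force': 0.0, 'width': 1.000239604396338}
```

View pics/scene0.png

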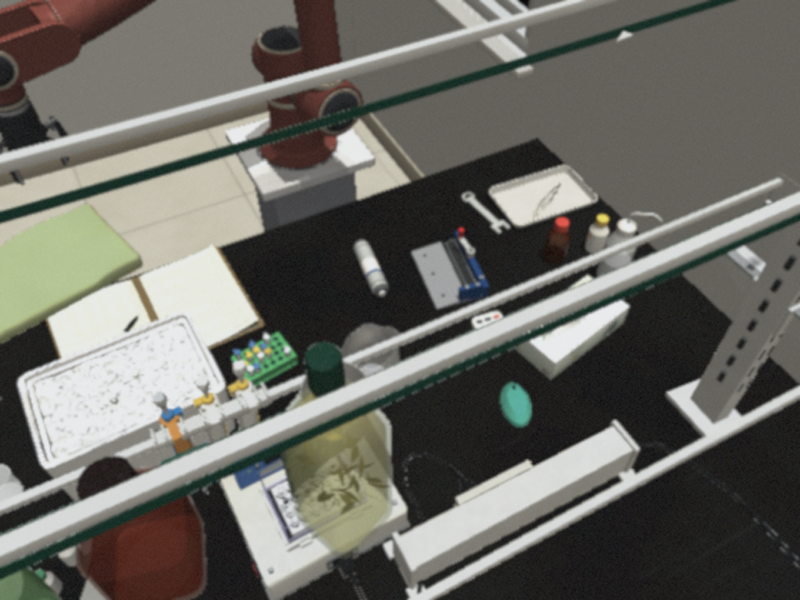

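View pics/top0.png

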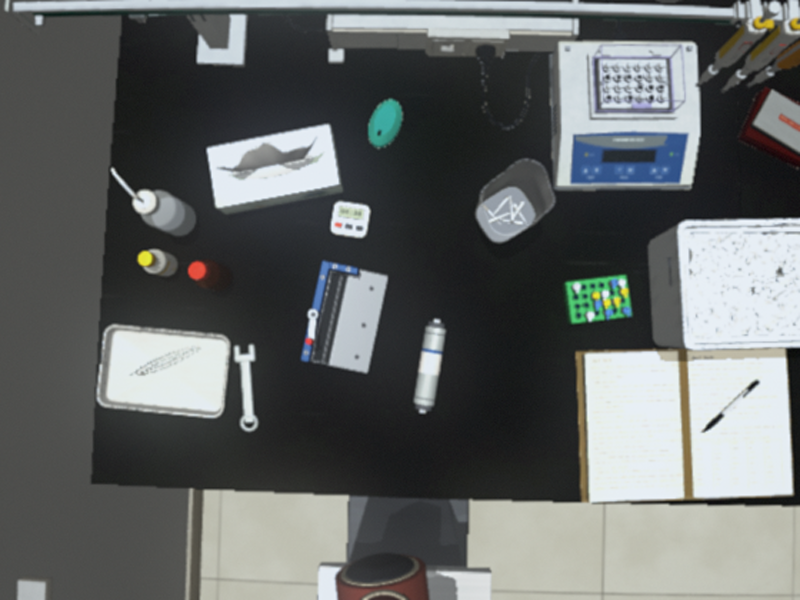

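The top view shows the rest at (345,317), with its ramp to the right, the rail and red knob (308,341) to the left, and the stop plate at the far end (340,267). The column runs from (435,321) to (421,411), and its free end faces the robot. I'll enlarge both views.

```bash
python3 - <<'E'
import cv2,pickle
for n,(x,y,w,h) in dict(top=(205,175,120,90),scene=(240,150,120,80)).items():
    f=pickle.load(open(n+'0.pkl','rb'))['frame'][y:y+h,x:x+w,::-1]
    s=800/w if 800/w*h<=600 else 600/h
    cv2.imwrite(f'pics/{n}c.png',cv2.resize(f,None,fx=s,fy=s,interpolation=cv2.INTER_CUBIC)); print(s)
E
```

```text
6.666666666666667
6.666666666666667
```

View pics/topc.png

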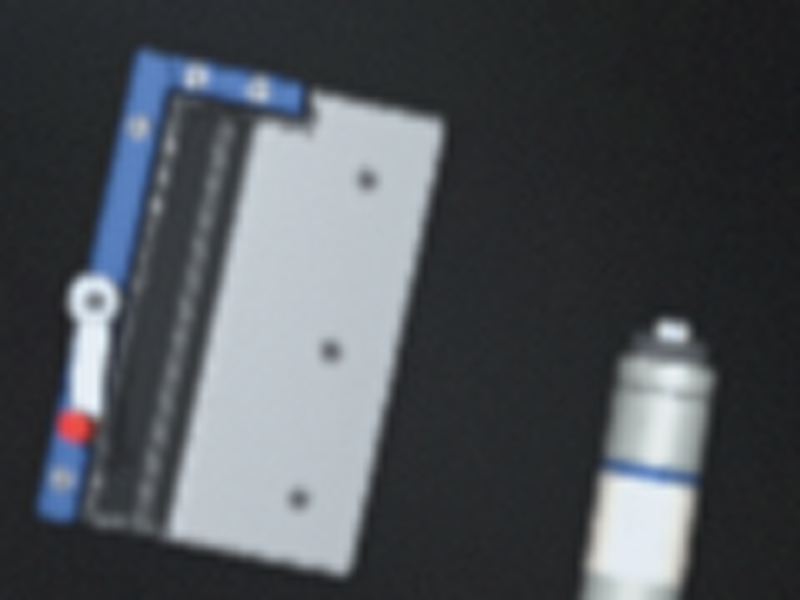

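View pics/scenec.png

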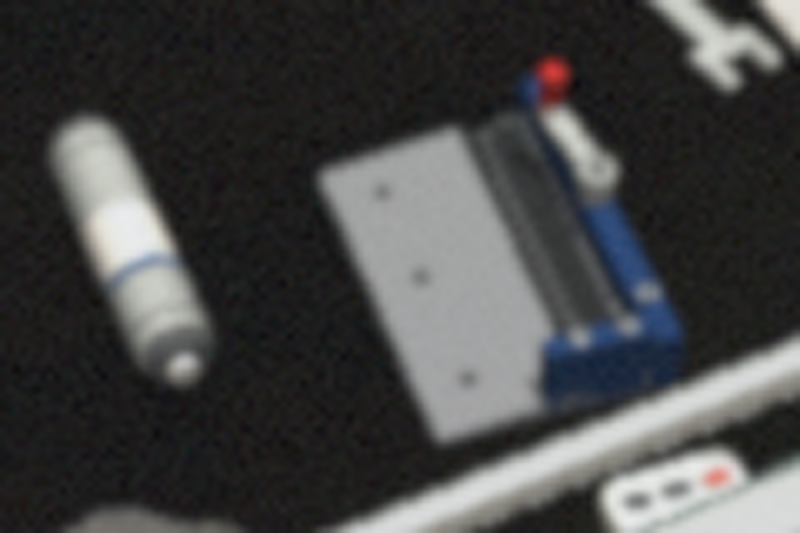

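The top crop shows the ramp toe corners at (443,118) and (350,577), the rail's free-end corners at (38,515) and (75,522), the pin at (95,300), the knob at (75,427) and the column's far plug at (674,322). The scene crop shows the toe corners at (320,172) and (437,443), the pin at (598,170), the knob top at (553,68) and the far plug at (184,372).

```bash
cat > hp.py <<'E'
import numpy as np,cv2,pickle
from scipy.optimize import least_squares
from scipy.spatial.transform import Rotation as Ro
def proj(c,X):
    p=np.atleast_2d(X)@c['R'].T+c['t']; s=p[:,:2]/p[:,2:]
    s=s*(1+c['k1']*(s**2).sum(1,keepdims=True)); K=c['camera_matrix']
    return s*[K[0,0],K[1,1]]+K[:2,2]
def rest2w(p,X):  # p=x,y,yaw,(z)
    X=np.atleast_2d(X).astype(float); c,s=np.cos(p[2]),np.sin(p[2])
    return np.c_[p[0]+c*X[:,0]-s*X[:,1],p[1]+s*X[:,0]+c*X[:,1],X[:,2]+(p[3] if len(p)>3 else 0)]
E
python3 - <<'E'
from hp import *
C={n:pickle.load(open(n+'0.pkl','rb')) for n in('top','scene')}
off=dict(top=(205,175),scene=(240,150)); s=800/120
o=lambda n,u:(np.array(u)+.5)/s-.5+off[n]
obs=[('top',(-85,-99,0),(443,118)),('top',(-85,85,0),(350,577)),('top',(36.5,85,36),(38,515)),('top',(21.5,85,36),(75,522)),('top',(29,0,53),(95,300)),
('scene',(-85,85,0),(320,172)),('scene',(-85,-99,0),(437,443)),('scene',(29,0,53),(598,170))]
def r(p): return np.concatenate([proj(C[n],rest2w(p,np.array(X)/1e3))[0]-o(n,u) for n,X,u in obs])
f=least_squares(r,[.55,.1,1.4,0],loss='soft_l1'); print(f.x,r(f.x).reshape(-1,2).round(2))
np.save('rest.npy',f.x[:3])
def tri(a):
    g=lambda X:np.concatenate([proj(C[n],X)[0]-u for n,u in a]); q=least_squares(g,[.5,.1,.02]); return q.x,np.abs(q.fun).max()
far=tri([('top',o('top',(674,322))),('scene',o('scene',(184,372)))]);print('far',far)
kn=tri([('top',o('top',(75,427))),('scene',o('scene',(553,68)))]);print('knob top',kn)
# near end: top full pic (421,411), z = 0.019
u=(np.array([421,412])+.5)*.7-.5
q=least_squares(lambda X:proj(C['top'],[X[0],X[1],.019])[0]-u,[.4,-.1]).x;print('near',q)
p=f.x[:3]
def w2r(X): 
    d=np.array(X[:2])-p[:2];c,s=np.cos(p[2]),np.sin(p[2]);return np.array([c*d[0]+s*d[1],-s*d[0]+c*d[1]])
for X in(far[0],q,kn[0]):print(w2r(X)*1e3)
print(np.linalg.norm(far[0][:2]-q))
E
```

```text
[0.60740543 0.14693105 1.39572359 0.00246889] [[ 0.24  0.59]
 [ 0.03 -0.55]
 [-0.19 -0.23]
 [-0.1  -0.07]
 [-0.07  0.13]
 [-0.27  0.49]
 [ 0.31 -0.22]
 [-0.26 -0.32]]
far (array([ 0.6114757 , -0.04787495,  0.0226548 ]), np.float64(0.32156273184654083))
knob top (array([0.56449507, 0.17704172, 0.08089138]), np.float64(0.18573086054385612))
near [ 0.44135498 -0.02286362]
[-191.11920856  -37.93931494]
[-196.12179122  133.93738021]
[22.17628714 47.49909856]
0.1719494814442307
```

Both views agree: the rest is at (0.607, 0.147) with yaw 1.396, and the column's centre is at rest coordinates (-194, +48) mm. Now I'll plan the motions and go behind the column.

```bash
cat >> hp.py <<'E'
from bench import *
P=np.load('rest.npy'); FLIP=[1]
def W(x,y,z): return rest2w(P,np.array([[x,y,z]])/1e3)[0]   # rest mm -> world m
def att(th=0,flip=1):   # tool down, tool y along rest +y (flip=-1: -y), turned by th about world z
    a=P[2]+th; y=flip*np.array([-np.sin(a),np.cos(a),0]); z=np.array([0,0,-1.]); x=np.cross(y,z)
    return Ro.from_matrix(np.c_[x,y,z]).as_rotvec()
def toR(X):
    d=np.array(X[:2])-P[:2];c,s=np.cos(P[2]),np.sin(P[2]);return np.array([c*d[0]+s*d[1],-s*d[0]+c*d[1],X[2]])*1e3
def snap(n,box=None,fn=None,s=1):
    c=read_camera(n); pickle.dump(c,open(fn+'.pkl','wb')); f=c['frame'][:,:,::-1]
    if box: x,y,w,h=box; f=f[y:y+h,x:x+w]
    cv2.imwrite(f'pics/{fn}.png',cv2.resize(f,None,fx=s,fy=s,interpolation=cv2.INTER_CUBIC)); return c
E
python3 - <<'E'
from hp import *
for fl in(1,-1):
    for X,th in((W(-250,48,150),0),(W(-40,48,15),0),(W(0,160,15),0),(W(40,50,60),0),(W(-19,17,60),1.571)):
        q=inverse_kinematics(X,att(th,fl)); print(fl,None if q is None else np.round(q,2))
E
```

```text
1 [-0.32 -0.12  1.92 -0.    1.34  3.  ]
1 [ 0.07  0.15  1.9  -0.    1.09 -2.89]
1 [ 0.22 -0.04  2.1  -0.    1.08 -2.75]
1 [ 0.21  0.15  1.81 -0.    1.18 -2.76]
1 [ 0.1   0.16  1.8  -0.    1.18  1.84]
-1 [-0.32 -0.12  1.92 -0.    1.34 -0.14]
-1 [ 0.07  0.15  1.9  -0.    1.09  0.25]
-1 [ 0.22 -0.04  2.1  -0.    1.08  0.39]
-1 [ 0.21  0.15  1.81 -0.    1.18  0.38]
-1 [ 0.1   0.16  1.8  -0.    1.18 -1.3 ]
```

```bash
sed -i 's/flip=1)/flip=-1)/' hp.py; python3 - <<'E'
from hp import *
move_pose(W(-255,48,150),att()); gripper_to(0.6)
line_to(W(-255,48,40),speed=.2); hold(.2)
c=line_to(W(-255,48,-16),speed=.02,contact_N=4); z0=sense()['tcp_pos'][2]; print(c,z0,sense()['t'])
zt=z0*1e3+13
line_to(W(-255,48,zt),speed=.05); hold(.2)
c=line_to(W(-190,48,zt),speed=.04,contact_N=1.5); print(c,toR(sense()['tcp_pos']),sense()['ft_force'],sense()['t'])
np.save('zt.npy',zt)
snap('top',(205,175,120,90),'p1',6)
E
```

```text
True -0.003200680586169777 5.5833
True [-223.72192546   48.56342701    9.3190093 ] [-0.30499594  0.3863433   0.14294724] 7.0917
```

View pics/p1.png

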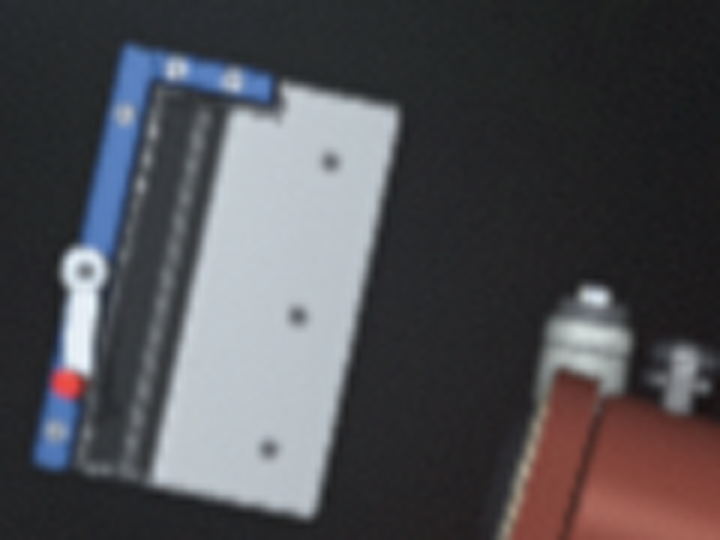

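The far plug is now at (595,295) in the crop, so the column has barely moved. It touched where predicted, so I'll roll it up the ramp.

```bash
python3 - <<'E'
from hp import *
zt=float(np.load('zt.npy'))
line_to(W(-85,48,zt),speed=.045)
print(sense()['ft_force'])
c=line_to(W(-36,48,zt+1),speed=.03,contact_N=12); print(c,toR(sense()['tcp_pos']),sense()['ft_force'],sense()['t'])
hold(.5)
line_to(W(-70,48,zt+1),speed=.08); line_to(W(-70,48,130),speed=.15)
move_pose(W(-60,230,130),att()); gripper_to(0)
snap('top',(205,175,120,90),'p2',6); print(sense()['t'])
E
```

```text
[-0.04185973 -2.21326109  1.47352659]
False [-36.11009547  47.9924994   10.80554038] [ 0.0455723   0.49382498 -0.04932127] 12.175
15.5333
```

View pics/p2.png

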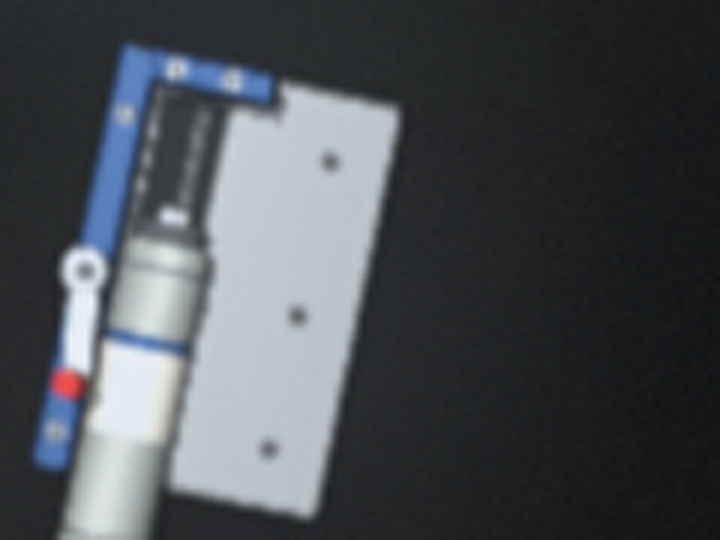

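The column lies in the V, with its far plug at (173,212). Next I push its free end.

```bash
python3 - <<'E'
from hp import *
c=pickle.load(open('p2.pkl','rb'));u=(np.array([173,210])+.5)/6-.5+[205,175]
q=least_squares(lambda X:proj(c,[X[0],X[1],.025])[0]-u,[.6,.1]).x;print('far end',toR([*q,.025]))
line_to(W(0,200,100),speed=.2); line_to(W(0,200,17),speed=.15); hold(.2)
r=line_to(W(0,106,17),speed=.04,contact_N=12); print(r,toR(sense()['tcp_pos']),sense()['ft_force'])
r=line_to(W(0,93,17),speed=.012,contact_N=6); s=sense(); print(r,toR(s['tcp_pos']),s['ft_force'],s['t'])
E
```

```text
far end [  1.95243567 -33.9305407   25.        ]
False [-3.53009776e-02  1.06085786e+02  1.69210621e+01] [-2.93126882 -0.68213322 -0.11522074]
True [-0.30223898 99.67634262 16.14641786] [0.7671815  0.23610205 0.07891127] 20.15
```

```bash
python3 - <<'E'
from hp import *
for n in(8,10):
    r=line_to(W(0,93,17),speed=.01,contact_N=n); s=sense(); print(r,toR(s['tcp_pos']),s['ft_force'])
hold(.3); print(sense()['ft_force'])
line_to(W(0,135,17),speed=.08); line_to(W(0,150,130),speed=.2)
line_to(W(-60,240,130),speed=.2)
snap('top',(205,175,120,90),'p3',6); snap('scene',(240,150,120,80),'p3s',6);print(sense()['t'])
E
```

```text
True [-0.8190072  99.84253353 14.74912785] [-0.25965682  0.48984464 -0.35324585]
True [ -1.10522276 100.02494289  13.90839364] [ 0.31208503 -0.09523475 -0.06774507]
[-0.39903789 -0.16506183  0.30667284]
23.625
```

View pics/p3.png

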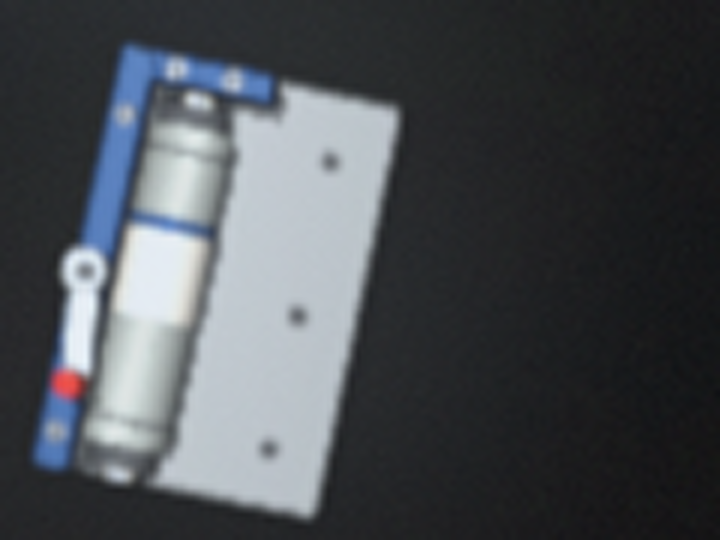

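View pics/p3s.png

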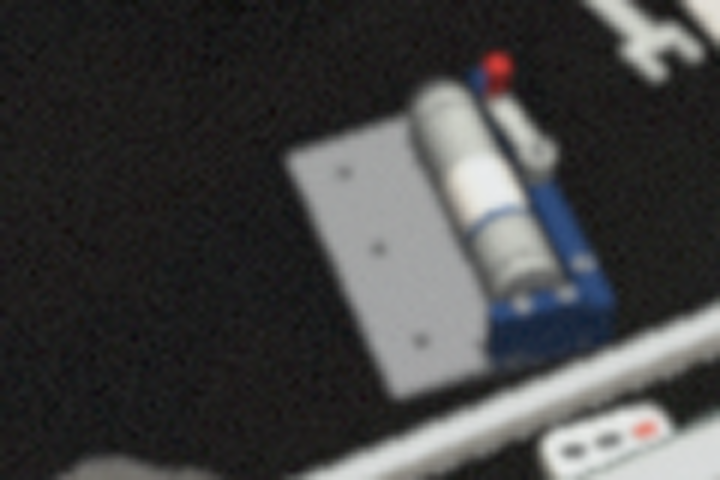

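The column is now at the end plate: the far plug is at (200,98), the near plug at (117,478) and the ring at (172,225). I'll compare these with the expected home positions.

```bash
python3 - <<'E'
from hp import *
c=pickle.load(open('p3.pkl','rb'))
g=lambda X:((proj(c,W(*X))-[205,175]+.5)*6-.5)[0].round(1)
for n,X in dict(near=(0,85,25),nearplugtop=(0,85,31.5),far=(0,-85,25),fartop=(0,-85,31.5),centre=(0,0,44),restend=(0,85,3),rail=(29,85,36),tubenear=(0,70,44),tubefar=(0,-70,44)).items(): print(n,g(X))
import itertools
f=c['frame']; # profile along the column's top line y from -100..100
for y in list(range(-96,-64,2))+list(range(64,96,2)):
    u=proj(c,W(0,y,31.5 if abs(y)>80 else 44))[0]; print(y,cv2.getRectSubPix(f,(1,1),tuple(map(float,u)))[0,0],end=' ')
E
```

```text
near [120.2 478.4]
nearplugtop [117.9 479. ]
far [201.8  97.1]
fartop [200.   95.5]
centre [155.1 285.4]
restend [127.8 476.3]
rail [ 51.  465.5]
tubenear [120.8 445.7]
tubefar [189.2 126.3]
-96 [ 88 126 185] -94 [ 89 128 188] -92 [ 83 120 179] -90 [ 76 104 154] -88 [ 89 107 139] -86 [127 136 146] -84 [176 185 193] -82 [182 191 200] -80 [182 190 200] -78 [145 152 160] -76 [119 124 132] -74 [112 117 124] -72 [128 135 139] -70 [164 172 174] -68 [196 205 205] -66 [214 223 223] 64 [212 221 220] 66 [209 218 218] 68 [192 202 201] 70 [155 162 164] 72 [126 132 136] 74 [112 117 122] 76 [115 120 125] 78 [135 141 146] 80 [166 174 181] 82 [175 183 191] 84 [177 186 196] 86 [118 124 131] 88 [66 70 74] 90 [38 40 42] 92 [38 39 41] 94 [38 40 42]
```

The ends sit symmetrically at ±85 mm, so the column is home against the stop. Now the keeper.

```bash
python3 - <<'E'
from hp import *
def F(th,d,z=62): return W(29-48*np.sin(th)+d*np.cos(th),48*np.cos(th)+d*np.sin(th),z)
move_pose(F(0.0,32,130),att(0.1)); line_to(F(0.0,32),speed=.15); print(sense()['t'])
hold(.1)
line_to(F(.1,18),speed=.05)
for th in np.linspace(.25,1.53,9):
    c=line_to(F(th,17),speed=.05,attitude=att(th),contact_N=10)
    if c: print('hit',th,sense()['ft_force']); break
th=1.5708
c=line_to(F(th,8),speed=.015,attitude=att(th),contact_N=5); s=sense(); print(c,toR(s['tcp_pos']),s['ft_force'],s['t'])
E
```

```text
25.1333
True [-18.51996032  18.06342073  61.09625616] [ 0.51918384 -0.23410107 -0.61252641] 28.975
```

```bash
python3 - <<'E'
from hp import *
c=line_to(W(-19,9,62),speed=.012,contact_N=9); s=sense(); print(c,toR(s['tcp_pos']),s['ft_force'])
line_to(W(-19,45,62),speed=.1); line_to(W(-19,60,140),speed=.2); line_to(W(-60,240,140),speed=.2)
snap('top',(205,175,120,90),'p4',6);print(sense()['t'])
E
```

```text
True [-18.85015707  18.10805262  59.76200512] [ 0.10697686 -0.2762573  -0.08431672]
31.4917
```

View pics/p4.png

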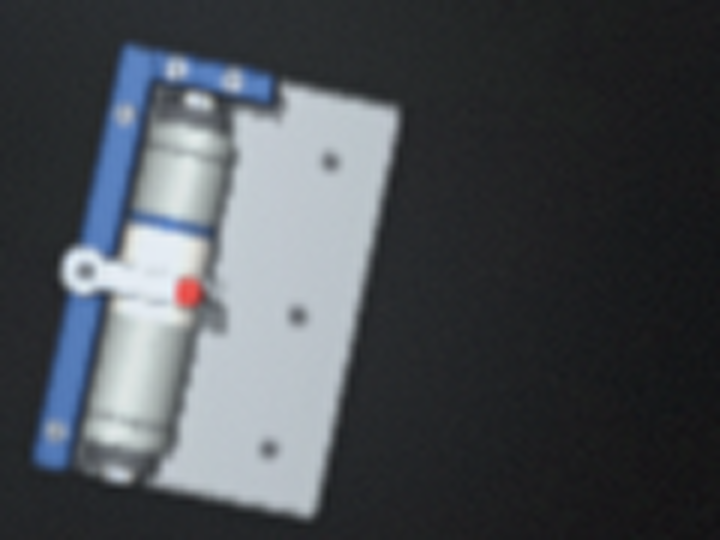

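The keeper lies across the sleeve with its knob at (188,292), and the column's ends have not moved. One last numeric check of the knob before I hand in.

```bash
python3 - <<'E'
from hp import *
c=pickle.load(open('p4.pkl','rb'))
f=c['frame'].astype(int); m=(f[...,0]>150)&(f[...,1]<110)&(f[...,2]<110); m[:,:205]=0;m[:175]=0;m[265:]=0;m[:,325:]=0
v,u=np.nonzero(m); print('knob px',u.mean(),v.mean(),len(u))
for th in(1.45,1.5,1.54,1.571): print(th,proj(c,W(29-48*np.sin(th),48*np.cos(th),79))[0])
E
```

```text
knob px 236.15384615384616 223.46153846153845 13
1.45 [235.27547908 225.47790182]
1.5 [235.56540351 224.5572825 ]
1.54 [235.76418767 223.81141438]
1.571 [235.89775449 223.22847117]
```

```bash
python3 -c "
from bench import *
hold(.3); print(close_job())"
```

```text
the job is handed in; nothing more can be done
None
```

The job is handed in: the column sits in the V against the rubber stop (ends within about 1 mm of home) and the keeper is fully across it on its end stop. The arm stands clear, about 32 s in, and never went near the spanner, bottle, rack or timer.

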